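Empty the mouthpiece bin into the display tray

TASK

One of the three bins in the organiser frame on the ledge holds three maple whistle mouthpieces: lift that bin straight up out of its frame, keeping it level until it is clear, and tip all three mouthpieces out of it into the open wooden display tray. Then stand the empty bin upright on the cork mat and let go of it, leaving the other two bins and the green ocarina where they are.

Things in the scene. Friction and masses are not known exactly. Their poses are not given: they have to be found in the camera images.
- frame: Fixed low pine organiser frame, 134 (x) x 229 (y) x 30 mm high, origin at the centre of its underside. Three pockets along its y at y = -73, 0, +73 mm, each 118 x 67 mm, 25 mm deep (5 mm floor). Each holds one bin with 1.5 mm play all round, axes parallel to the frame's. Which bin is in which pocket varies.
- mouth_bin_mid (a point): The bin to empty: open wooden scoop bin, 115 (x) x 64 (y) mm, 0.08 to 0.15 kg, holding three lying maple cylinders (mouthpieces, 20 mm across, 44 long, across the bin). Point at its centre, 21 mm above its underside. Side and back walls 42 mm high, 4 mm thick. Low pouring lip at the -x end, upright grip tab at the +x end; z up.
- mouth_bin_lip (a point): Middle of the top outer edge of the bin's low pouring lip: x -57.5 mm, z +7 mm from mouth_bin_mid (28 mm above the underside). Inside, a ramp rises at 30 degrees from the floor to the lip, so the mouthpieces roll out over it only when this end is tipped down by well over 30 degrees (50 to 60 is ample). Same axes as the bin.
- mouth_bin_tab (a point): Centre of the free part of the bin's wooden grip tab: x +51.5 mm, z +46 mm from mouth_bin_mid (67 mm above the underside). The tab is 12 mm thick (x), 26 mm wide (y), and stands clear of the walls from 42 to 88 mm above the underside. Same axes as the bin. Neighbouring bins' tabs are 73 mm away along y.
- mouthpiece0_mid (a point): Centre of one of the three maple mouthpieces, turned cylinders 20 mm across and 44 mm long (along its own y), about 11 g; they start lying side by side on the floor of the mouthpiece bin.
- mouthpiece1_mid (a point): Centre of one of the three maple mouthpieces, turned cylinders 20 mm across and 44 mm long (along its own y), about 11 g; they start lying side by side on the floor of the mouthpiece bin.
- mouthpiece2_mid (a point): Centre of one of the three maple mouthpieces, turned cylinders 20 mm across and 44 mm long (along its own y), about 11 g; they start lying side by side on the floor of the mouthpiece bin.
- drill_bin_mid (a point): Same bin as mouth_bin (115 x 64 x 42 mm with the same grip tab), holding two steel countersink bits; stays in the frame. Point 21 mm above its underside, at its centre.
- bird_bin_mid (a point): Same bin as mouth_bin (115 x 64 x 42 mm with the same grip tab), holding two black clay bird whistles; stays in the frame. Point 21 mm above its underside, at its centre.
- tray: Fixed open wooden display tray, empty, 190 (x) x 170 (y) x 40 mm high, walls 6 mm, floor 6 mm. Origin at the centre of its underside.
- mat: Fixed flat cork mat, 150 (x) x 110 (y) x 4 mm thick. Origin at the centre of its underside, on the ledge. The mat may lie to either side of the tray.
- ocarina_mid (a point): Green ceramic ocarina on the ledge beyond the frame, a round body 54 mm across and 36 mm high with a short spout, to be left alone. Point half-way up its body.
Mind the look-alikes: they are no part of the job. Of the things that look like the mat, the largest one is meant.

How it is judged:
By the outcome, as a careful person would: the job done as asked, in the order asked, and still so for the second after the job is handed in, with the robot touching nothing.
It also fails if it takes over 58 s, if anything falls off the work surface, if the arm or the gripper's body presses on something with over 40 N, if the wrist force passes 120 N, or if a joint passes its speed limit or range.

ROBOT

A 7-joint arm with a two-finger parallel gripper is mounted at the origin on the work surface. World frame = base frame: x ahead of the robot, y to its left, z up, the work surface at z = 0. Lengths are in m, angles in rad, forces in N, time in s.
With the tool pointing down it reaches from about 0.425 to 0.825 m from the base axis. Payload 3.6 kg.
Tool frame: the origin (TCP) lies on the centre line of the jaws, within the pads' length; the fingertips stand 8 mm ahead of it and the grasp point (between the pads) lies 11 mm behind it (ctrl.tip_reach is the distance from the TCP to the fingertips, in m); z points along the fingers, y is the line along which they close (so a half turn about z gives the same grasp; the last joint's range is limited). The gripper opens to 93 mm and grips with 3 to 60 N. Pads are 15 mm wide; open, the fingers measure 128 mm over their backs; the gripper's body (75 mm by 188 mm) begins 65 mm behind the grasp point.
Start: joints at [1.214, 0.615, -0.013, 1.423, 0.008, 1.103, -0.04], TCP at [0.211, -0.615, 0.227] pointing down, gripper open.
Joint ranges: [-3.12, 3.12], [-0.3, 2.06], [-1.34, 1.32], [0.26, 2.42], [-1.36, 4.5], [0.01, 1.98], [-2.84, 2.84]. Speed limits (rad/s): [2.79, 2.79, 3.14, 3.14, 3.14, 3.14, 3.14].

INTERFACE

Orientations are given as [roll, pitch, yaw] about the fixed x, y, z axes, in that order (R = Rz(yaw) Ry(pitch) Rx(roll)).
In Python, from bench import status, capture, job_done, ctrl gives the robot as it stands.
- The arm moves only by the tool drive_tool, never from a script. Its argument "series" is a list of rows, each a list of 5 numbers: the shift along the tool's x, y, z in mm, then the turn about the tool's z in rad, then the opening, from 0 (shut) to 1 (fully open). A call has 1 to 8 rows; each row shifts and turns the commanded pose from where the row before left it, along the tool's axes as they then stand; what a row does not reach is not made up. A row lasts 1/12 s, in which the tool goes at most 41.7 mm and 7.16 degrees, less where a joint would pass 70% of its speed; a pose out of reach is approached as far as the arm can. A call is refused whole if a number of a shift passes 41.7 or a number of a turn 0.125, either way. A call with a gripper value outside its range is refused whole. The fingers move at their own pace and stop on an object; "force" is the grip in N (left out, the last holds). Time passes only in rows, so rows that do not move let the fingers close. It gives the time, the measured TCP pose, the force, the opening and the grip force at its end, in the units of the state.
- status.state(): the state, without advancing time (a new reading comes with each control period).
- capture(name): name is "side" or "top"; returns a dict with "img" (420x560x3 uint8, red, green, blue), "range_z" (420x560 float32, m along the optical axis (not along the pixel's ray), 0 where there is no reading), "intrinsics" (3x3 intrinsics, pixels), "T" (4x4, takes a point from camera to world coordinates). Camera axes: x right, y down, z forward; pixel columns grow to the right and rows downward; lengths in m; the calibration is good to about 2 mm. A picture is of the moment at which its call begins.
- job_done(): hands the job in; it is judged then, once.
The state is a dict: "clock": time; "joints": joint angles; "qd": joint speeds; "effort": joint torques, N m; "tool_pos": TCP position; "tcp_rot": TCP orientation; "wrist_force": force on the tool from outside, world axes, zero at the start; "wrist_torque": the same for the moment, N m; "finger_gap": finger opening in m; "grip_force": force on a finger pad.
Only numpy, scipy, OpenCV 4.12 (cv2) and the standard library are available. Lean on these libraries where they do the work, as an engineer would, in place of code of your own. Each camera call takes 0.05 s, during which the arm holds its last target. There are 200 camera calls.

## Working session

There is one attempt and no reset: what is moved stays moved. The work goes in short steps, Python scripts to look and compute and a tool call to move; the robot and the scene stay as the last step left them, time stands still between calls to the robot, and variables do not carry over. Pictures are saved under pics/ and viewed, at most 10 in all, crops included, and the job is handed in when it is done.

Besides the shell and the picture viewer there is one more tool, called after "Emit:" as a command line: name --pt "numbers of a row" for each row, then --argument value for the rest. drive_tool: Moves the arm, as the interface text tells. Its arguments: {"type":"object","properties":{"series":{"type":"array","items":{"type":"array","items":{"type":"number"}}},"force":{"type":"number"}},"required":["series"]}

```bash
mkdir -p pics; ls; python3 - <<'E'
from bench import status, capture, job_done, ctrl
import cv2,numpy as np
for n in("top","side"):
    c=capture(n); cv2.imwrite(f"pics/{n}0.png",cv2.resize(c["img"][:,:,::-1],(784,588))); np.savez(f"{n}0.npz",**c)
    print(n,c["intrinsics"].tolist(),c["T"].round(3).tolist())
print(status.state()); print(dir(ctrl))
E
```

```text
pics
top [[467.4460073137087, 0.0, 270.8576362826168], [0.0, 467.4460073137087, 210.31358969244334], [0.0, 0.0, 1.0]] [[-0.0, -0.985, 0.175, 0.3], [-1.0, -0.002, -0.011, 0.038], [0.012, -0.175, -0.985, 1.034], [0.0, 0.0, 0.0, 1.0]]
side [[405.6738916343767, 0.0, 272.0287054332336], [0.0, 405.6738916343767, 213.41028081163591], [0.0, 0.0, 1.0]] [[-0.998, -0.054, 0.029, 0.468], [-0.06, 0.782, -0.62, 0.572], [0.011, -0.621, -0.784, 0.774], [0.0, 0.0, 0.0, 1.0]]
{'clock': 0.1, 'joints': array([ 1.21450169,  0.61582688, -0.01259204,  1.42471512,  0.00809793,
        1.10338717, -0.04038361]), 'qd': array([ 0.00096938, -0.00165108,  0.00111927, -0.00335068,  0.00065882,
        0.00101398, -0.00232066]), 'effort': array([ 7.26617473e-04, -4.60040259e+01,  2.09770147e-01, -1.66244084e+01,
       -6.12243824e-02,  1.69331644e-02,  8.95954508e-05]), 'tool_pos': array([ 0.21028038, -0.61432632,  0.22560201]), 'tcp_rot': array([-3.13930669e+00,  3.98220822e-05,  3.29855458e-01]), 'wrist_force': array([-0.24268751,  0.34125193,  0.6990249 ]), 'wrist_torque': array([ 0.00907912, -0.02439546, -0.0092346 ]), 'grip_force': 0.0, 'finger_gap': 0.0930269173634976}
['Unreachable', '__class__', '__delattr__', '__dict__', '__dir__', '__doc__', '__eq__', '__format__', '__ge__', '__getattribute__', '__getstate__', '__gt__', '__hash__', '__init__', '__init_subclass__', '__le__', '__lt__', '__module__', '__ne__', '__new__', '__reduce__', '__reduce_ex__', '__repr__', '__setattr__', '__sizeof__', '__str__', '__subclasshook__', '__weakref__', 'tip_reach']
```

View pics/top0.png

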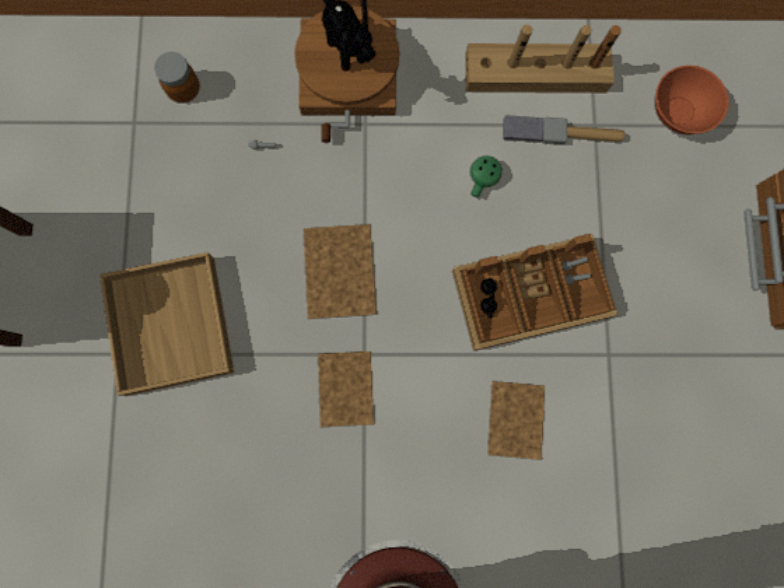

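View pics/side0.png

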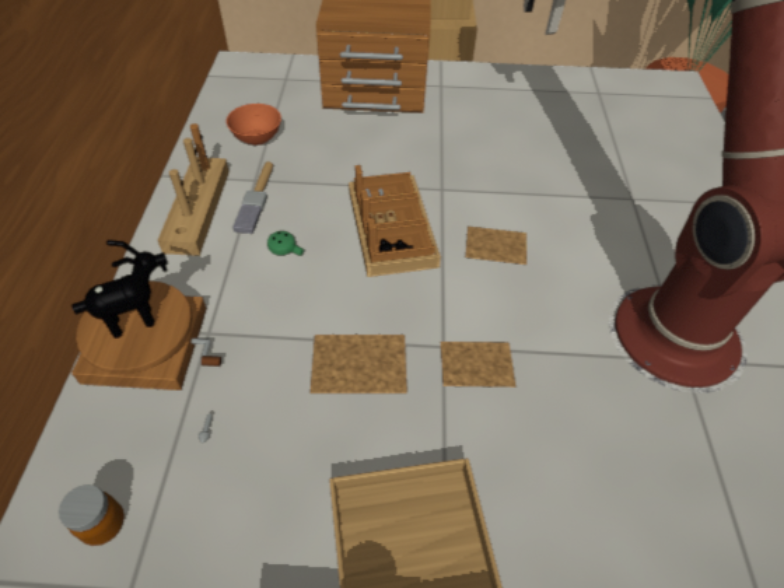

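The top view shows the frame with its three bins: birds at (488,297), mouthpieces in the middle at (535,280), drill bits at (578,270). The tabs are on the far (+x) side. The tray is at (167,325), the largest mat at (340,271) and the ocarina at (486,172).

```bash
cat > h.py <<'E'
import numpy as np,cv2
def cloud(c):
    Z=c["range_z"];K=c["intrinsics"];v,u=np.mgrid[:Z.shape[0],:Z.shape[1]]
    P=np.stack([(u-K[0,2])/K[0,0]*Z,(v-K[1,2])/K[1,1]*Z,Z],-1)
    return P@c["T"][:3,:3].T+c["T"][:3,3]
def rect(p):
    (c,s,a)=cv2.minAreaRect((p[:,:2]*1000).astype(np.float32)); return np.round(c,1),np.round(s,1),round(a,2)
E
python3 - <<'E'
from h import *
for n in("top","side"):
    c=np.load(n+"0.npz"); P=cloud(c); 
    x,y,z=P[...,0],P[...,1],P[...,2]; ok=c["range_z"]>0
    if n=="top":
        U=lambda x0,x1,y0,y1:(slice(int(y0/1.4),int(y1/1.4)),slice(int(x0/1.4),int(x1/1.4)))
        for nm,b,lo,hi in(("tray",(85,245,240,405),.034,.05),("frame",(440,625,225,360),.024,.036),("frameall",(440,625,225,360),.02,.2)):
            Q=P[U(*b)].reshape(-1,3); Q=Q[(Q[:,2]>lo)&(Q[:,2]<hi)]; print(nm,len(Q),rect(Q))
        Q=P[U(295,385,215,325)]; I=c["img"][U(295,385,215,325)]; h=cv2.cvtColor(I,cv2.COLOR_RGB2HSV)[...,1]
        m=(h>60); Q=Q[m]; print("mat",rect(Q),np.median(Q[:,2]))
        Q=P[U(460,505,145,205)].reshape(-1,3);Q=Q[Q[:,2]>.015];print("oca",Q.mean(0),Q.max(0))
    m=ok&(x>.4)&(x<.75)&(y>-.4)&(y<0.0)&(z>.07)&(z<.12)
    k,l,s,_=cv2.connectedComponentsWithStats(m.astype(np.uint8))
    for i in range(1,k):
        if s[i,4]>8: q=P[l==i]; print(n,"tab",s[i,4],q.mean(0).round(4),q.min(0).round(4),q.max(0).round(4))
E
```

```text
tray 1044 (array([434. , 357.8]), array([190.5, 171.3]), 12.28)
frame 2595 (array([ 485.7, -216. ]), array([134.3, 229.7]), 13.63)
frameall 4681 (array([ 485.8, -216. ]), array([134.3, 229.8]), 13.67)
mat (array([448.3,  86.1]), array([301.7, 109.8]), 4.0) 0.003811364147338514
oca [ 0.67565606 -0.14124749  0.03583012] [0.71141909 0.03840502 1.03395213]
top tab 105 [ 0.5511 -0.2724  0.0888] [ 0.5446 -0.287   0.0708] [ 0.561  -0.2607  0.097 ]
top tab 101 [ 0.5339 -0.2022  0.0885] [ 0.5275 -0.2171  0.0708] [ 0.5439 -0.1905  0.0962]
top tab 100 [ 0.5168 -0.1316  0.0891] [ 0.51   -0.145   0.0709] [ 0.5256 -0.1193  0.0965]
side tab 66 [ 0.5524 -0.2679  0.086 ] [ 0.5451 -0.2864  0.0706] [ 0.5598 -0.2599  0.0955]
side tab 71 [ 0.5361 -0.198   0.0864] [ 0.5294 -0.2146  0.0702] [ 0.5438 -0.1893  0.0963]
side tab 76 [ 0.5185 -0.1267  0.0865] [ 0.512  -0.145   0.0701] [ 0.5255 -0.1178  0.0952]
```

Emit:
drive_tool --pt "0 0 0 0.092 0.55" --pt "28 -22 4 0 0.55" --pt "28 -22 4 0 0.55" --pt "28 -22 4 0 0.55" --pt "28 -22 4 0 0.55" --pt "28 -22 4 0 0.55" --pt "28 -22 4 0 0.55" --pt "28 -22 4 0 0.55"

```text
clock: 0.77
tool_pos: [0.3653, -0.4174, 0.1982]
tcp_rot: [-3.141, 0.0, 0.238]
wrist_force: [0.4, -1.0, 0.2]
finger_gap: 0.0519
grip_force: 0.0
```

Emit:
drive_tool --pt "28 -22 4 0 0.55" --pt "28 -22 4 0 0.55" --pt "28 -22 4 0 0.55" --pt "28 -22 4 0 0.55" --pt "28 -22 4 0 0.55" --pt "28 -22 4 0 0.55" --pt "28 -22 4 0 0.55" --pt "0 0 0 0 0.55"

```text
clock: 1.43
tool_pos: [0.5239, -0.2133, 0.1695]
tcp_rot: [-3.135, -0.004, 0.252]
wrist_force: [-0.1, 0.1, 0.2]
finger_gap: 0.0512
grip_force: 0.0
```

```bash
cat >> h.py <<'E'
def go(x,y,z=None):
    "tool-frame shift in mm to world target mm"
    from bench import status
    s=status.state();p=s["tool_pos"]*1000;ps=s["tcp_rot"][2];d=np.array([x-p[0],y-p[1]])
    print("t",round(s["clock"],2),p.round(1),s["tcp_rot"].round(3),"F",s["wrist_force"].round(1),"gap",round(s["finger_gap"]*1e3,1),"g",round(float(s["grip_force"]),1))
    print("shift",round(np.cos(ps)*d[0]+np.sin(ps)*d[1],1),round(np.sin(ps)*d[0]-np.cos(ps)*d[1],1),None if z is None else round(p[2]-z,1))
E
python3 - <<'E'
from h import *
c=np.load("top0.npz");P=cloud(c);
m=(P[...,0]>.37)&(P[...,0]<.53)&(P[...,1]>.02)&(P[...,1]<.16)&(cv2.cvtColor(c["img"],cv2.COLOR_RGB2HSV)[...,1]>60)
k,l,s,_=cv2.connectedComponentsWithStats(m.astype(np.uint8)); i=1+s[1:,4].argmax(); q=P[l==i]; print("mat",rect(q),np.median(q[:,2]))
m=(P[...,2]>.089)&(P[...,2]<.099)&(P[...,0]>.5)&(P[...,0]<.57)&(P[...,1]>-.23)&(P[...,1]<-.17); print(m.sum(),P[m].mean(0),rect(P[m]))
go(535.5,-203,60)
E
```

```text
mat (array([490.7,  89. ]), array([ 85.4, 109.9]), 3.62) 0.0038047112817790607
68 [ 0.53514051 -0.20329453  0.09267373] (array([ 535.6, -203.5]), array([11.8, 25.1]), 12.71)
t 1.43 [ 523.9 -213.3  169.5] [-3.135 -0.004  0.252] F [-0.1  0.1  0.2] gap 51.2 g 0.0
shift 13.8 -7.1 109.5
```

Emit:
drive_tool --pt "7 -3.5 0 0.012 0.55" --pt "6.5 -3.5 0 0 0.55" --pt "0 0 20 0 0.55" --pt "0 0 20 0 0.55" --pt "0 0 0 0 0.55" --pt "0 0 0 0 0.55"

```text
clock: 1.93
tool_pos: [0.5294, -0.2142, 0.13]
tcp_rot: [-3.141, 0.002, 0.224]
wrist_force: [-0.1, -0.5, 0.2]
finger_gap: 0.0511
grip_force: 0.0
```

```bash
python3 - <<'E'
from h import *
c=np.load("top0.npz");P=cloud(c);
m=(P[...,0]>.40)&(P[...,0]<.63)&(P[...,1]>.0)&(P[...,1]<.18)&(cv2.cvtColor(c["img"],cv2.COLOR_RGB2HSV)[...,1]>60)
k,l,s,_=cv2.connectedComponentsWithStats(m.astype(np.uint8)); i=1+s[1:,4].argmax(); q=P[l==i]; print("mat",rect(q),np.median(q[:,2]))
go(535.5,-203.5,60)
E
```

```text
mat (array([523.4,  91.3]), array([151. , 109.8]), 4.0) 0.0038032348078560485
t 1.93 [ 529.4 -214.2  130. ] [-3.141e+00  2.000e-03  2.240e-01] F [-0.1 -0.5  0.2] gap 51.1 g 0.0
shift 8.3 -9.1 70.0
```

Emit:
drive_tool --pt "8.3 -9 0 -0.013 0.55" --pt "0 0 0 0 0.55" --pt "0 0 20 0 0.55" --pt "0 0 20 0 0.55" --pt "0 0 0 0 0.55" --pt "0 0 0 0 0.55"

```text
clock: 2.43
tool_pos: [0.5366, -0.2023, 0.0909]
tcp_rot: [-3.141, 0.0, 0.239]
wrist_force: [-0.6, 0.2, -0.5]
finger_gap: 0.0511
grip_force: 0.0
```

```bash
python3 - <<'E'
from h import *
from bench import capture
go(535.5,-203.5,60)
c=capture("side");I=c["img"][90:220,210:340,::-1];cv2.imwrite("pics/s1.png",cv2.resize(I,(585,585),interpolation=2))
go(535.5,-203.5,60)
E
```

```text
t 2.43 [ 536.6 -202.3   90.9] [-3.141  0.     0.239] F [-0.6  0.2 -0.5] gap 51.1 g 0.0
shift -1.4 0.9 30.9
t 2.48 [ 537.4 -202.6   91.7] [ 3.141e+00 -2.000e-03  2.390e-01] F [ 0.1  0.2 -0.4] gap 51.3 g 0.0
shift -2.0 0.4 31.7
```

View pics/s1.png

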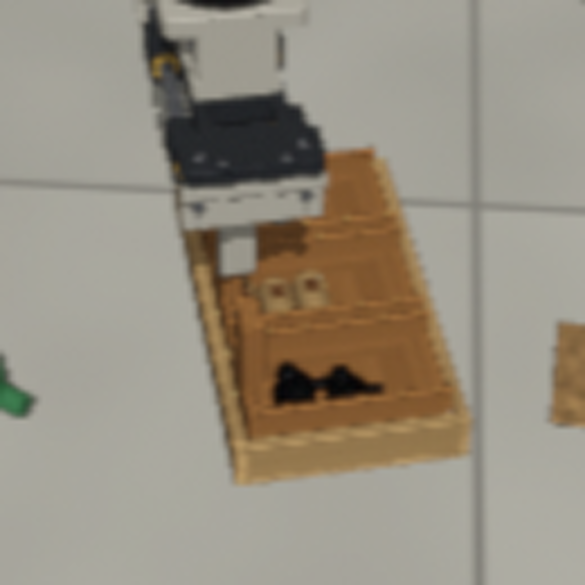

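The finger (238,250) stands over the middle bin's tab end, with the mouthpieces (280,290) just in front of it. I'll descend and grip.

Emit:
drive_tool --pt "-1 0.5 16 0 0.55" --pt "0 0 15.5 0 0.55" --pt "0 0 0 0 0.55" --pt "0 0 0 0 0" --pt "0 0 0 0 0" --pt "0 0 0 0 0" --pt "0 0 0 0 0" --pt "0 0 0 0 0" --force 50

```text
clock: 3.15
tool_pos: [0.5364, -0.2038, 0.0602]
tcp_rot: [3.14, -0.002, 0.239]
wrist_force: [-0.2, -0.8, 3.0]
finger_gap: 0.0259
grip_force: 50.0
```

Gripped at 26 mm, which matches the tab width. I'll lift straight up, slowly at first.

Emit:
drive_tool --pt "0 0 -5 0 0" --pt "0 0 -8 0 0" --pt "0 0 -10 0 0" --pt "0 0 -12 0 0" --pt "0 0 -15 0 0" --pt "0 0 -15 0 0" --pt "0 0 -15 0 0" --pt "0 0 0 0 0"

```text
clock: 3.82
tool_pos: [0.5376, -0.2038, 0.1429]
tcp_rot: [3.138, -0.006, 0.239]
wrist_force: [0.7, 0.1, -1.4]
finger_gap: 0.0254
grip_force: 50.0
```

```bash
python3 - <<'E'
from h import *
from bench import capture
c=capture("side");I=c["img"][50:230,190:370,::-1];cv2.imwrite("pics/s2.png",cv2.resize(I,(585,585),interpolation=2))
go(473,366.5,180)
E
```

```text
t 3.87 [ 536.7 -203.5  141.2] [ 3.14  -0.004  0.239] F [ 0.1  0.6 -1.7] gap 25.7 g 50.0
shift 73.0 -568.9 -38.8
```

View pics/s2.png

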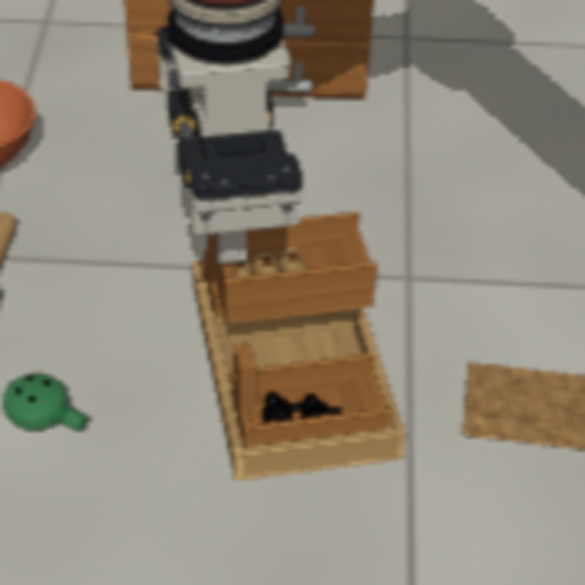

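The bin is lifted level and clear; its pocket is empty at (300,340). I'll raise it above the neighbours' tabs, then carry it to the tray.

Emit:
drive_tool --pt "0 0 -20 0 0" --pt "0 0 -25 0 0" --pt "1 -8 0 0 0" --pt "2 -16 0 0 0" --pt "3 -25 0 0 0" --pt "4 -32 0 0 0" --pt "4 -35 0 0 0" --pt "4 -35 0 0 0"

```text
clock: 4.53
tool_pos: [0.516, -0.0507, 0.1828]
tcp_rot: [-3.14, 0.002, 0.238]
wrist_force: [0.4, -0.4, -1.4]
finger_gap: 0.0254
grip_force: 50.0
```

Emit:
drive_tool --pt "5 -35 0 0 0" --pt "5 -35 0 0 0" --pt "5 -35 0 0 0" --pt "5 -35 0 0 0" --pt "5 -35 0 0 0" --pt "5 -35 0 0 0" --pt "5 -35 0 0 0" --pt "5 -35 0 0 0"

```text
clock: 5.2
tool_pos: [0.4883, 0.2308, 0.1828]
tcp_rot: [3.141, 0.003, 0.239]
wrist_force: [0.8, -0.5, -0.6]
finger_gap: 0.0257
grip_force: 50.0
```

Emit:
drive_tool --pt "5 -35 0 0 0" --pt "5 -30 0 0 0" --pt "3 -22 0 0 0" --pt "2 -12 0 0.025 0" --pt "1 -4 0 0 0" --pt "0 0 0 0 0" --pt "0 0 0 0 0" --pt "0 0 0 0 0"

```text
clock: 5.87
tool_pos: [0.4817, 0.3308, 0.1837]
tcp_rot: [3.14, 0.001, 0.212]
wrist_force: [0.9, -0.8, -2.1]
finger_gap: 0.0254
grip_force: 50.0
```

```bash
python3 - <<'E'
from h import *
go(473,366.5,160)
E
```

```text
t 5.87 [481.7 330.8 183.7] [3.14e+00 1.00e-03 2.12e-01] F [ 0.9 -0.8 -2.1] gap 25.4 g 50.0
shift -1.0 -36.7 23.7
```

Emit:
drive_tool --pt "0 -18 10 0 0" --pt "0 -18 10 0 0" --pt "0 0 0 0 0" --pt "0 0 0 0 0"

```text
clock: 6.2
tool_pos: [0.4732, 0.3674, 0.1636]
tcp_rot: [3.141, 0.002, 0.215]
wrist_force: [0.4, -1.3, -2.5]
finger_gap: 0.0254
grip_force: 50.0
```

Emit:
drive_tool --pt "0 0 0 0 0" --pt "0 0 0 0 0" --pt "0 0 0 0 0" --pt "0 0 0 0 0" --pt "0 0 0 0 0" --force 8

```text
clock: 6.62
tool_pos: [0.4741, 0.3676, 0.1646]
tcp_rot: [-3.142, -0.001, 0.213]
wrist_force: [-0.2, 1.1, -1.0]
finger_gap: 0.0258
grip_force: 8.0
```

```bash
cat >> h.py <<'E'
def tilt(save=None,box=(0,420,0,560)):
    "bin cloud in tool frame (x along tool x, z up from grasp point), mm"
    from bench import capture,status
    s=status.state();p=s["tool_pos"];ps=s["tcp_rot"][2]
    for n in("side","top"):
        c=capture(n);P=cloud(c).reshape(-1,3)-p;Q=np.stack([np.cos(ps)*P[:,0]+np.sin(ps)*P[:,1],np.sin(ps)*P[:,0]-np.cos(ps)*P[:,1],P[:,2]-.011],-1)*1e3
        sat=cv2.cvtColor(c["img"],cv2.COLOR_RGB2HSV)[...,1].reshape(-1)
        m=(abs(Q[:,1])<36)&(Q[:,0]>-135)&(Q[:,0]<70)&(Q[:,2]<25)&(P[:,2]+p[2]>.05)&(c["range_z"].reshape(-1)>0)&(sat>70);Q=Q[m]
        i=Q[:,2].argmin() if len(Q) else 0
        if len(Q): print(n,len(Q),"lowest",Q[i].round(),"minx",Q[Q[:,0].argmin()].round(),"maxx",Q[Q[:,0].argmax()].round())
        if save and n==save[0]:
            r0,r1,c0,c1=box;I=c["img"][r0:r1,c0:c1,::-1];f=min(790/I.shape[1],590/I.shape[0]);cv2.imwrite("pics/"+save[1],cv2.resize(I,None,fx=f,fy=f,interpolation=2))
E
python3 - <<'E'
from h import *
go(473,366.5,160); tilt(("side","s3.png"),(200,420,200,420))
E
```

```text
t 6.62 [474.1 367.6 164.6] [-3.142e+00 -1.000e-03  2.130e-01] F [-0.2  1.1 -1. ] gap 25.8 g 8.0
shift -1.3 0.8 4.6
side 1866 lowest [-106.  -32.  -68.] minx [-109.   19.  -41.] maxx [  6. -23. -29.]
top 2211 lowest [-18.  30. -68.] minx [-110.   -5.  -48.] maxx [  6.  24. -25.]
```

View pics/s3.png

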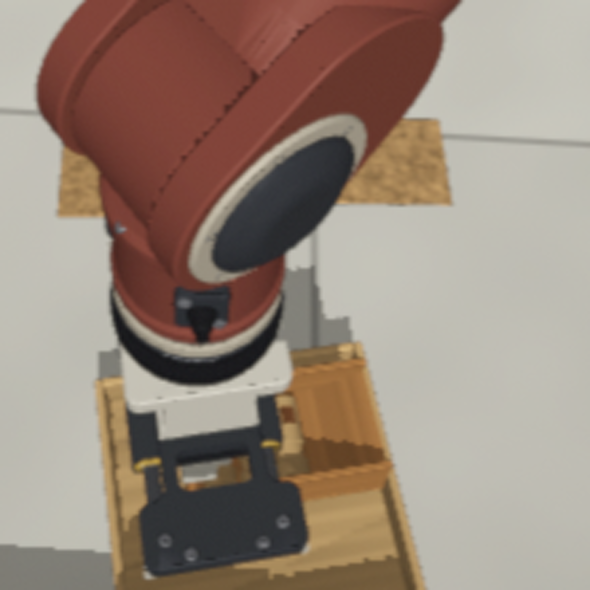

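The bin, seen at (340,430) over the tray, is still level at 8 N. I'll lower the grip force in steps.

Emit:
drive_tool --pt "0 0 0 0 0" --pt "0 0 0 0 0" --pt "0 0 0 0 0" --pt "0 0 0 0 0" --force 4.5

```text
clock: 7.05
tool_pos: [0.4737, 0.3682, 0.1642]
tcp_rot: [-3.142, -0.0, 0.214]
wrist_force: [-0.7, -0.5, -1.3]
finger_gap: 0.026
grip_force: 4.5
```

```bash
python3 - <<'E'
from h import *
go(473,366.5,160); tilt()
E
```

```text
t 7.05 [473.7 368.2 164.2] [-3.142 -0.     0.214] F [-0.7 -0.5 -1.3] gap 26.0 g 4.5
shift -1.0 1.5 4.2
side 1855 lowest [-109.  -32.  -66.] minx [-109.  -22.  -40.] maxx [  6. -21. -48.]
top 2218 lowest [ -5.  31. -68.] minx [-110.  -24.  -42.] maxx [  5.  31. -64.]
```

Emit:
drive_tool --pt "0 0 0 0 0" --pt "0 0 0 0 0" --pt "0 0 0 0 0" --force 3

```text
clock: 7.4
tool_pos: [0.4737, 0.3681, 0.1642]
tcp_rot: [3.142, 0.0, 0.214]
wrist_force: [0.0, 0.2, -1.2]
finger_gap: 0.0258
grip_force: 3.0
```

```bash
python3 - <<'E'
from h import *
go(473,366.5,160); tilt()
E
```

```text
t 7.4 [473.7 368.1 164.2] [3.142 0.    0.214] F [ 0.   0.2 -1.2] gap 25.8 g 3.0
shift -1.0 1.4 4.2
side 970 lowest [ -76.  -32. -104.] minx [-90. -29. -66.] maxx [ 32. -12. -62.]
top 1656 lowest [ -68.   31. -109.] minx [-86. -31. -71.] maxx [ 36.   9. -62.]
```

Emit:
drive_tool --pt "0 0 0 0 0" --pt "0 0 0 0 0" --pt "0 0 0 0 0" --pt "0 0 0 0 0"

```text
clock: 7.83
tool_pos: [0.4737, 0.3681, 0.1642]
tcp_rot: [-3.142, 0.0, 0.214]
wrist_force: [-0.2, -0.5, -1.6]
finger_gap: 0.0257
grip_force: 3.0
```

```bash
python3 - <<'E'
from h import *
go(473,366.5,160); tilt()
E
```

```text
t 7.83 [473.7 368.1 164.2] [-3.142  0.     0.214] F [-0.2 -0.5 -1.6] gap 25.7 g 3.0
shift -1.0 1.4 4.2
side 765 lowest [-68. -32. -99.] minx [-81.  29. -72.] maxx [ 38. -31. -59.]
top 1605 lowest [ -61.   31. -113.] minx [-82.  30. -76.] maxx [ 38.   8. -60.]
```

The bin has swung to about 31° and is creeping further. I'll lower it into the tray and use short horizontal jerks to ratchet the tilt on.

Emit:
drive_tool --pt "5 0 10 0 0" --pt "5 0 12 0 0" --pt "5 0 10 0 0" --pt "-15 0 0 0 0" --pt "0 0 0 0 0" --pt "5 0 0 0 0" --pt "10 0 0 0 0" --pt "-15 0 0 0 0"

```text
clock: 8.6
tool_pos: [0.48, 0.3684, 0.1324]
tcp_rot: [-3.141, -0.008, 0.21]
wrist_force: [1.1, -0.2, -0.8]
finger_gap: 0.026
grip_force: 3.0
```

```bash
python3 - <<'E'
from h import *
go(473,366.5,131); tilt()
E
```

```text
t 8.6 [480.  368.4 132.4] [-3.141 -0.008  0.21 ] F [ 1.1 -0.2 -0.8] gap 26.0 g 3.0
shift -7.3 0.4 1.4
side 636 lowest [  9.   2. -93.] minx [ -8. -28.  -7.] maxx [ 57.   6. -43.]
top 399 lowest [-50.  27. -93.] minx [-55. -31. -92.] maxx [ 49.  14. -45.]
```

```bash
python3 - <<'E'
from h import *
go(473,366.5,131); tilt(("top","t4.png"),(160,300,50,250))
E
```

```text
t 8.7 [473.3 368.3 132.1] [-3.141e+00  1.000e-03  2.140e-01] F [-0.   0.8 -0.8] gap 25.9 g 3.0
shift -0.7 1.7 1.1
side 609 lowest [  7.  -6. -92.] minx [ -8. -28.  -8.] maxx [ 55.  29. -46.]
top 427 lowest [-31. -29. -93.] minx [-49.  32. -93.] maxx [ 55.  10. -47.]
```

View pics/t4.png

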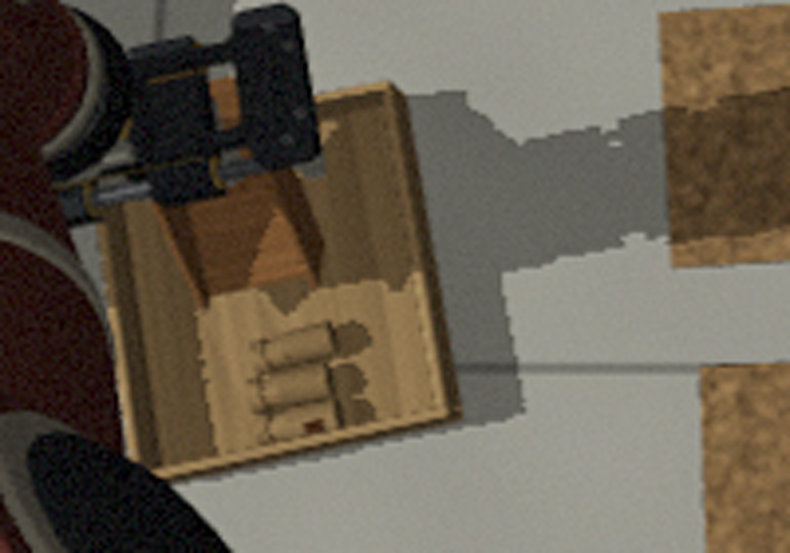

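All three mouthpieces lie in the tray at (300,340), (295,385) and (305,420), and the bin is empty and tilted. I'll tighten the grip, lift, and carry it to the mat.

Emit:
drive_tool --pt "0 0 0 0 0" --pt "0 0 0 0 0" --pt "0 0 -12 0 0" --pt "0 0 -20 0 0" --pt "0 0 -20 0 0" --pt "0 0 -18 0 0" --pt "0 0 0 0 0" --force 30

```text
clock: 9.38
tool_pos: [0.4761, 0.3698, 0.2063]
tcp_rot: [-3.138, -0.008, 0.214]
wrist_force: [0.6, 0.2, -0.4]
finger_gap: 0.0253
grip_force: 30.0
```

Emit:
drive_tool --pt "0 0 0 0.05 0" --pt "0 0 0 0.095 0" --pt "0 0 0 0 0"

```text
clock: 9.63
tool_pos: [0.4734, 0.3678, 0.2012]
tcp_rot: [3.141, 0.001, 0.067]
wrist_force: [-0.8, 0.0, -0.7]
finger_gap: 0.0257
grip_force: 30.0
```

```bash
python3 - <<'E'
from h import *
go(490,98,190); tilt()
E
```

```text
t 9.63 [473.4 367.8 201.2] [3.141e+00 1.000e-03 6.700e-02] F [-0.8  0.  -0.7] gap 25.7 g 30.0
shift -1.5 270.3 11.2
side 521 lowest [ -25.   14. -103.] minx [-52.  28. -97.] maxx [ 56. -29. -48.]
top 1095 lowest [ -26.   31. -123.] minx [-54.  31. -97.] maxx [ 55.   1. -49.]
```

Emit:
drive_tool --pt "0 15 0 0 0" --pt "0 30 0 0 0" --pt "0 36 0 0 0" --pt "0 36 0 0 0" --pt "0 36 0 0 0" --pt "0 36 0 0 0" --pt "0 36 0 0 0" --pt "0 30 0 0 0"

```text
clock: 10.4
tool_pos: [0.4908, 0.1091, 0.2022]
tcp_rot: [3.14, 0.0, 0.067]
wrist_force: [0.7, -0.2, -0.7]
finger_gap: 0.0255
grip_force: 30.0
```

Emit:
drive_tool --pt "0 16 0 0 0" --pt "0 8 0 0 0" --pt "0 0 0 0 0" --pt "0 0 0 0 0" --pt "0 0 0 0 0"

```text
clock: 10.82
tool_pos: [0.4927, 0.0916, 0.2021]
tcp_rot: [-3.14, 0.0, 0.072]
wrist_force: [0.6, -0.3, -1.1]
finger_gap: 0.026
grip_force: 30.0
```

```bash
python3 - <<'E'
from h import *
go(492,89,122); tilt()
E
```

```text
t 10.82 [492.7  91.6 202.1] [-3.14   0.     0.072] F [ 0.6 -0.3 -1.1] gap 26.0 g 30.0
shift -0.8 2.6 80.1
side 1539 lowest [ -25.  -33. -126.] minx [-52.  27. -96.] maxx [ 55.   4. -46.]
```

Emit:
drive_tool --pt "0 2.5 20 0 0" --pt "0 0 25 0 0" --pt "0 0 20 0 0" --pt "0 0 10 0 0" --pt "0 0 4 0 0" --pt "0 0 0 0 0" --pt "0 0 0 0 0"

```text
clock: 11.5
tool_pos: [0.4935, 0.0881, 0.1236]
tcp_rot: [-3.141, -0.001, 0.07]
wrist_force: [0.4, 0.1, -1.3]
finger_gap: 0.0255
grip_force: 30.0
```

Emit:
drive_tool --pt "0 0 0 0 0" --pt "0 0 0 0 0" --pt "0 0 4 0 0" --pt "4 0 2 0 0" --pt "5.5 0 1.5 0 0" --pt "5.5 0 1.5 0 0" --pt "0 0 0 0 0" --force 4

```text
clock: 12.08
tool_pos: [0.5103, 0.0886, 0.1144]
tcp_rot: [-3.141, -0.003, 0.069]
wrist_force: [1.7, 0.6, 3.4]
finger_gap: 0.0258
grip_force: 4.0
```

```bash
python3 - <<'E'
from h import *
go(575,95,59); tilt()
E
```

```text
t 12.08 [510.3  88.6 114.4] [-3.141e+00 -3.000e-03  6.900e-02] F [1.7 0.6 3.4] gap 25.8 g 4.0
shift 65.0 -2.0 55.4
side 505 lowest [-31. -33. -75.] minx [-50. -31. -74.] maxx [ 50. -19. -51.]
```

Emit:
drive_tool --pt "5 0 2 0 0" --pt "5 0 2 0 0" --pt "5 0 2.5 0 0" --pt "5 0 2.5 0 0" --pt "5 0 3 0 0" --pt "0 0 0 0 0"

```text
clock: 12.68
tool_pos: [0.5339, 0.0901, 0.1014]
tcp_rot: [-3.142, -0.0, 0.069]
wrist_force: [1.0, 0.1, -0.7]
finger_gap: 0.0259
grip_force: 4.0
```

```bash
python3 - <<'E'
from h import *
go(575,95,59); tilt(("side","s5.png"),(130,350,180,400))
E
```

```text
t 12.68 [533.9  90.1 101.4] [-3.142 -0.     0.069] F [ 1.   0.1 -0.7] gap 25.9 g 4.0
shift 41.4 -2.0 42.4
side 428 lowest [-48. -33. -62.] minx [-66.  28. -62.] maxx [ 38.  -6. -59.]
```

View pics/s5.png

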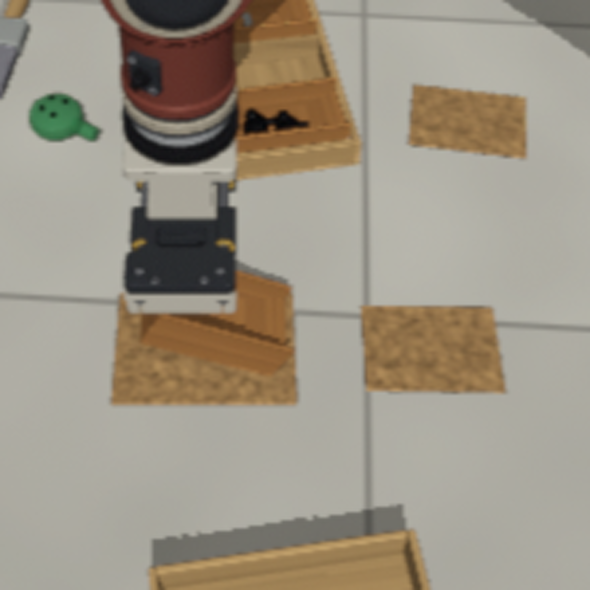

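The bin is pivoting back on the mat as planned, now at about 28° with its lip near (285,345). I'll continue along the arc.

Emit:
drive_tool --pt "4.7 0 2.5 0 0" --pt "4.7 0 2.8 0 0" --pt "4.5 0 3.2 0 0" --pt "4.3 0 3.4 0 0" --pt "4.2 0 3.5 0 0" --pt "4 0 3.7 0 0" --pt "0 0 0 0 0"

```text
clock: 13.37
tool_pos: [0.5599, 0.0918, 0.0821]
tcp_rot: [3.142, 0.0, 0.069]
wrist_force: [-0.1, -0.7, -1.3]
finger_gap: 0.0261
grip_force: 4.0
```

```bash
python3 - <<'E'
from h import *
go(580,95,59); tilt()
E
```

```text
t 13.37 [559.9  91.8  82.1] [3.142 0.    0.069] F [-0.1 -0.7 -1.3] gap 26.1 g 4.0
shift 20.2 -1.8 23.1
side 220 lowest [-70. -31. -43.] minx [-83. -31. -43.] maxx [ 15. -31. -42.]
```

Emit:
drive_tool --pt "4 0 4 0 0" --pt "3.7 0 4 0 0" --pt "3.5 0 4 0 0" --pt "3 0 4 0 0" --pt "2.5 0 4 0 0" --pt "1 0 2 0 0" --pt "0 0 0 0 0" --pt "0 0 0 0 0"

```text
clock: 14.13
tool_pos: [0.5768, 0.093, 0.0608]
tcp_rot: [3.142, 0.0, 0.069]
wrist_force: [1.0, 0.7, -1.3]
finger_gap: 0.0258
grip_force: 4.0
```

```bash
cat > lv.py <<'E'
from h import *
from bench import capture
go(580,95,59); s=capture("side");P=cloud(s)
hsv=cv2.cvtColor(s["img"],cv2.COLOR_RGB2HSV)
m=(P[...,2]>.02)&(P[...,2]<.06)&(P[...,0]>.44)&(P[...,0]<.64)&(P[...,1]>.03)&(P[...,1]<.17)&(hsv[...,1]>100)
q=P[m]; print(rect(q))
t=q[q[:,1]>q[:,1].max()-.008]
for a in np.arange(.45,.62,.015):
    w=t[(t[:,0]>=a)&(t[:,0]<a+.015)]
    if len(w): print(round(a,3),(w[:,2].min()*1e3).round(1),(w[:,2].max()*1e3).round(1))
I=s["img"][150:310,190:370,::-1];cv2.imwrite("pics/s6.png",cv2.resize(I,(660,586),interpolation=2))
E
python3 lv.py
```

```text
t 14.13 [576.8  93.   60.8] [3.142 0.    0.069] F [ 1.   0.7 -1.3] gap 25.8 g 4.0
shift 3.3 -1.7 1.8
(array([526.1,  92.2]), array([114.2,  64.6]), 3.71)
0.465 22.3 42.8
0.48 20.3 45.9
0.495 20.4 47.6
0.51 20.0 48.5
0.525 20.0 47.8
0.54 20.6 47.6
0.555 20.0 47.5
0.57 20.3 47.7
```

View pics/s6.png

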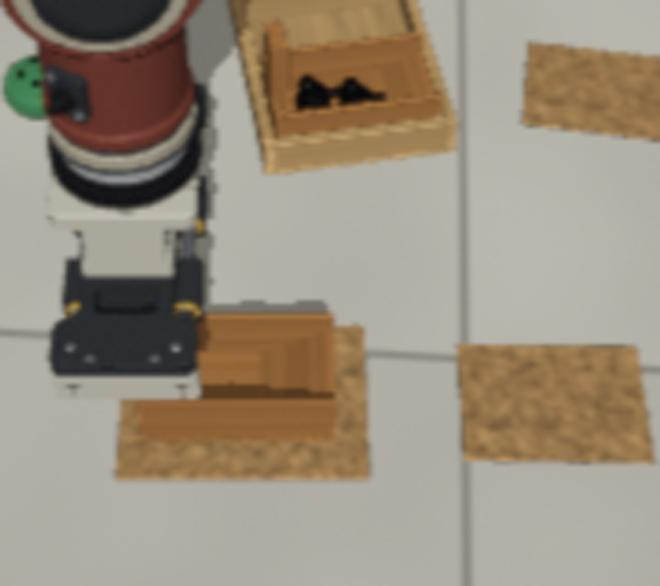

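The bin is level and centred on the mat at (526,92) mm, about 1–2 mm above it. I'll lower it slightly, release and withdraw.

Emit:
drive_tool --pt "0 0 1.5 0 0" --pt "0 0 0.5 0 0" --pt "0 0 0 0 0" --pt "0 0 0 0 0.4" --pt "0 0 0 0 0.55" --pt "0 0 0 0 0.55" --pt "0 0 0 0 0.55"

```text
clock: 14.77
tool_pos: [0.5768, 0.0931, 0.0588]
tcp_rot: [-3.142, 0.0, 0.069]
wrist_force: [0.6, 0.1, 0.2]
finger_gap: 0.0479
grip_force: 0.0
```

Emit:
drive_tool --pt "0 0 -10 0 0.55" --pt "0 0 -20 0 0.55" --pt "0 0 -30 0 0.55" --pt "0 0 -35 0 0.55" --pt "0 0 -35 0 0.55" --pt "0 0 -20 0 0.55" --pt "0 0 0 0 0.55" --pt "0 0 0 0 0.55"

```text
clock: 15.43
tool_pos: [0.5775, 0.0931, 0.2108]
tcp_rot: [-3.141, -0.003, 0.069]
wrist_force: [-0.0, -0.3, 0.4]
finger_gap: 0.0511
grip_force: 0.0
```

```bash
python3 lv.py; python3 - <<'E'
from bench import capture;import cv2
c=capture("top");cv2.imwrite("pics/t7.png",cv2.resize(c["img"][:,:,::-1],(784,588)))
E
```

```text
t 15.43 [577.5  93.1 210.8] [-3.141e+00 -3.000e-03  6.900e-02] F [-0.  -0.3  0.4] gap 51.1 g 0.0
shift 2.6 -1.7 151.8
(array([526.2,  91.8]), array([114.3,  65.8]), 3.66)
0.465 43.5 43.5
0.48 20.9 46.0
0.495 20.5 48.6
0.51 20.4 48.0
0.525 20.2 47.4
0.54 21.0 46.5
0.555 20.5 48.7
0.57 20.1 48.2
```

View pics/t7.png

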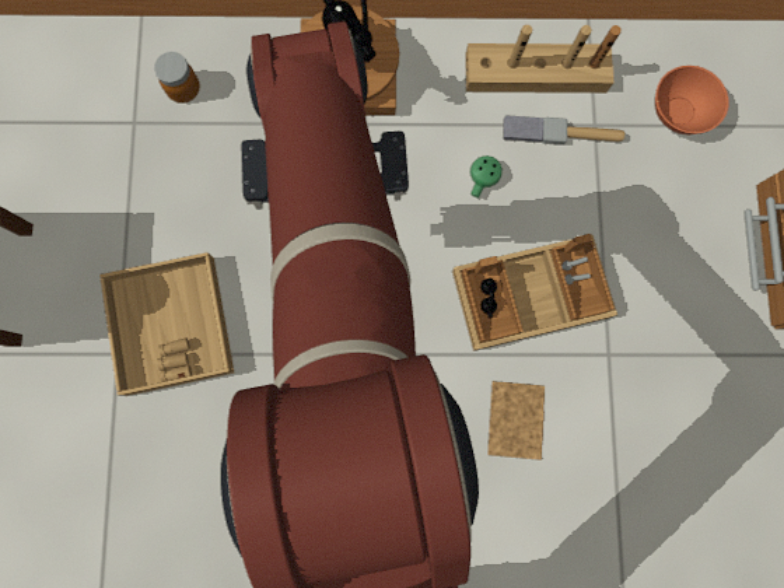

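View pics/s6.png

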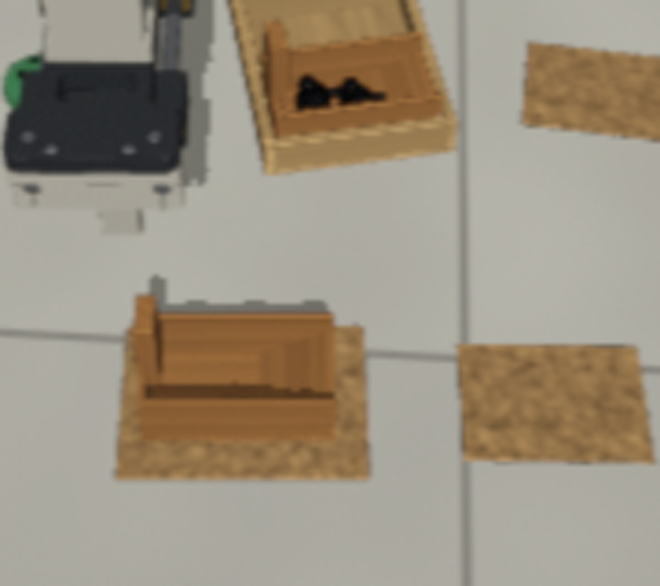

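The three mouthpieces are in the tray (175,358). The empty bin stands upright on the mat (235,375), the gripper is clear, and the other bins and the ocarina haven't moved.

```bash
python3 -c "
from bench import job_done; print(job_done())"
```

```text
the job is handed in; nothing more can be done
None
```

The job is handed in: all three mouthpieces are in the tray, the empty bin stands upright on the large cork mat, and the other two bins and the ocarina look unmoved in the final pictures; it took about 15.5 s of the 58 s allowed.

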